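Range the wooden furniture by length

TASK

Put the four wooden furniture blocks on the sorting board in order of length, the longest at the end of the fence with the upright brass knob and the shortest at the other end. Lay each flat and centred along its own brass line, one block to a line, with one end up against the fence. Leave the metal quoin and the eraser lying where they are.

Things in the scene. Friction and masses are not known exactly. Their poses are not given: they have to be found in the camera images.
- reglet_0: wooden furniture block (a plain rectangular spacing bar), 200 mm long, 30 mm wide, 16 mm high, light wood, the longest of the four; lies flat. Origin: centre of its underside; x across its width, y along its length, z up.
- reglet_1: wooden furniture block (a plain rectangular spacing bar), 150 mm long, 20 mm wide, 16 mm high, dark reddish wood, the second longest and narrowest of the four; lies flat. Origin: centre of its underside; x across its width, y along its length, z up.
- reglet_2: wooden furniture block (a plain rectangular spacing bar), 120 mm long, 25 mm wide, 16 mm high, light wood, the third longest of the four; lies flat. Origin: centre of its underside; x across its width, y along its length, z up.
- reglet_3: wooden furniture block (a plain rectangular spacing bar), 100 mm long, 30 mm wide, 16 mm high, light wood, the shortest of the four; lies flat. Origin: centre of its underside; x across its width, y along its length, z up.
- board: fixed sorting board: dark base 290 mm wide (y), top at z = 8 mm, from x = -125 mm to a raised lighter fence, near face x = +95, far face +120, top z = 30 mm. Four thin flush brass lines at right angles to the fence, at y = -105, -35, +35, +105 mm: a place for each block. Origin: board centre at table level; x towards the fence (away from the robot), y along it, z up.
- knob: upright brass knob, 22 mm across and 28 mm high, fixed on top of the fence at one of its two ends (board y = +120 or -120 mm; it changes from start to start). It marks the end where the longest block goes. Origin: centre of its foot.
- washer: flat brass washer, 18 mm across and 5 mm high with a dark screw head, fixed on top of the fence at the end oppopoint the knob: the shortest block's end. Origin: centre of its underside.
- quoin: bystander, loose: grey metal block, 18 x 52 x 18 mm, lying among the wooden blocks; to be left where it is. Origin: centre of its underside; y along its length.
- eraser: bystander, loose: white eraser in a green sleeve, 21 x 42 x 11 mm, lying among the wooden blocks; to be left where it is. Origin: centre of its underside; y along its length.

How it is judged:
By the outcome, as a careful person would: the job done as asked, in the order asked, and still so for the second after the job is handed in, with the robot touching nothing.
It also fails if it takes over 115 s, if anything falls off the work surface, if the arm or the gripper's body presses on something with over 40 N, if the wrist force passes 120 N, or if a joint passes its speed limit or range.

ROBOT

A 6-joint arm with a two-finger parallel gripper is mounted at the origin on a cart in front of the work surface, level with it; the furniture and walls round the work are solid. World frame = base frame: x ahead of the robot, y to its left, z up, the work surface at z = 0. Lengths are in m, angles in rad, forces in N, time in s.
With the tool pointing down it reaches from about 0.275 to 0.825 m from the base axis. Payload 5.2 kg.
Tool frame: the origin (TCP) lies midway between the tips of the shut fingers; the grasp point (between the pads) lies 19 mm behind it (robot.pinch_z is the distance from the TCP to the grasp point, in m); z points along the fingers, y is the line along which they close (so a half turn about z gives the same grasp; the last joint's range is limited). The gripper opens to 93 mm and grips with 3 to 60 N. Pads are 15 mm wide; open, the fingers measure 128 mm over their backs; the gripper's body (75 mm by 188 mm) begins 65 mm behind the grasp point.
Start: joints at [-1.465, 0.259, 1.535, -0, 1.348, -0.203], TCP at [0.167, -0.524, 0.219] pointing down, gripper open.
Joint ranges: [-3.14, 3.14], [-0.91, 2.08], [0.19, 2.58], [-1.22, 4.36], [0.22, 2.71], [-3.12, 3.12]. Speed limits (rad/s): [2.57, 2.57, 3.14, 3.14, 3.14, 3.14].

INTERFACE

Orientations are given as a unit quaternion [w, x, y, z].
In Python, from bench import robot, cam, status gives the robot as it stands (robot), with the cameras (cam) and the readings (status).
- The arm moves only by the shell command python3 inch.py, which reads ROWS from standard input. ROWS is 1 to 5 rows, one to a line, with the numbers parted by commas; each row has 7 numbers: the finger opening in m, then dx, dy, dz in m, then a rotation vector rx, ry, rz in rad; each row is the pose to reach, as a shift and turn from the pose commanded when the command began, along the tool's axes at that moment; what a row does not reach only later rows make up. A row lasts 1/8 s, in which the tool goes at most 0.0625 m and 0.188 rad, less where a joint would pass 70% of its speed; a pose out of reach is approached as far as the arm can. The fingers move at their own pace and stop on an object; the grip force is fixed at half the most. Time passes only in rows, so rows that do not move let the fingers close. It prints the time, the measured TCP pose, the force, the opening and the grip force at its end. Input that does not fit is refused with a message, and nothing moves.
- status.observe(): the state, without advancing time (a new reading comes with each control period).
- cam.get_image(name): name is "scene" or "top"; returns a dict with "color" (400x640x3 uint8, red, green, blue), "mtx" (3x3 intrinsics, pixels), "eye" and "rotation" of the camera in the world. Camera axes: x right, y up, looking along -z (the intrinsics and any distortion apply to the point x, -y, -z); pixel columns grow to the right and rows downward; lengths in m; the calibration is good to about 2 mm. A picture is of the moment at which its call begins. There is no depth.
- robot.close_job(): hands the job in; it is judged then, once.
The state is a dict: "time_s": time; "joint_pos": joint angles; "joint_vel": joint speeds; "tau": joint torques, N m; "ee_pos": TCP position; "tcp_rot": TCP orientation; "force": force on the tool from outside, world axes, zero at the start; "torque": the same for the moment, N m; "finger_gap": finger opening in m; "finger_force": force on a finger pad.
Only numpy, scipy, OpenCV 4.12 (cv2) and the standard library are available. Lean on these libraries where they do the work, as an engineer would, in place of code of your own. Each camera call takes 0.05 s, during which the arm holds its last target. There are 200 camera calls.

## Working session

There is one attempt and no reset: what is moved stays moved. The work goes in short steps, Python scripts to look and compute and a shell command to move; the robot and the scene stay as the last step left them, time stands still between calls to the robot, and variables do not carry over. Pictures are saved under pics/ and viewed, at most 14 in all, crops included, and the job is handed in when it is done.

```bash
ls; mkdir -p pics
python3 - <<'E'
from bench import robot, cam, status
import cv2
for n in ("top","scene"):
    d=cam.get_image(n); cv2.imwrite(f"pics/{n}0.png",d["color"][:,:,::-1]); print(n,d["mtx"],d["eye"],d["rotation"],[k for k in d])
print(status.observe())
E
```

```text
bench.py
inch.py
pics
top [[484.08118079   0.         313.14953199]
 [  0.         484.08118079 198.77975605]
 [  0.           0.           1.        ]] [ 0.42491795 -0.01394627  1.43007621] [-0.69987461 -0.03220655  0.0318556   0.71282782] ['color', 'mtx', 'eye', 'rotation']
scene [[422.37609663   0.         311.60035633]
 [  0.         422.37609663 204.20017799]
 [  0.           0.           1.        ]] [0.14367343 0.78757592 0.84691959] [-0.19949245 -0.10139017  0.39823465  0.88956841] ['color', 'mtx', 'eye', 'rotation']
{'time_s': 0.1, 'joint_pos': array([-1.46478635e+00,  2.59272841e-01,  1.53597358e+00, -1.40853833e-05,
        1.34800844e+00, -2.02795455e-01]), 'joint_vel': array([ 0.00126994, -0.00159943, -0.00243317, -0.0004615 ,  0.00215123,
        0.00163549]), 'tau': array([ 2.25385884e-03, -4.38211191e+01, -2.84643888e+01,  7.22546875e-02,
        3.62775265e-02, -4.80222207e-05]), 'ee_pos': array([ 0.16712252, -0.52347193,  0.21789941]), 'tcp_rot': array([-8.30463796e-04,  9.88102982e-01,  1.53791440e-01,  3.33444308e-05]), 'force': array([-0.36080638,  0.90664604,  0.06032636]), 'torque': array([ 0.04742852, -0.00076725, -0.00028356]), 'finger_force': 0.0, 'finger_gap': 0.09267176736375747}
```

View pics/top0.png

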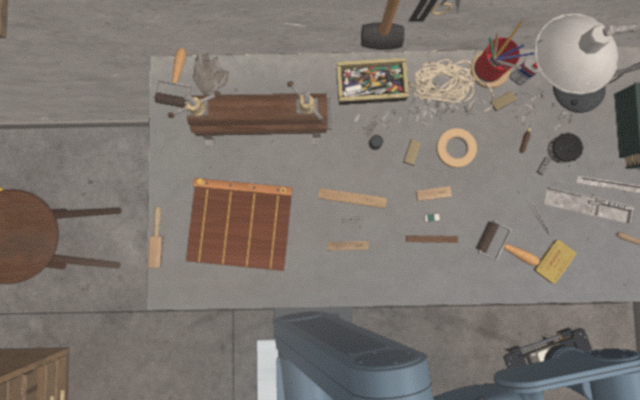

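View pics/scene0.png

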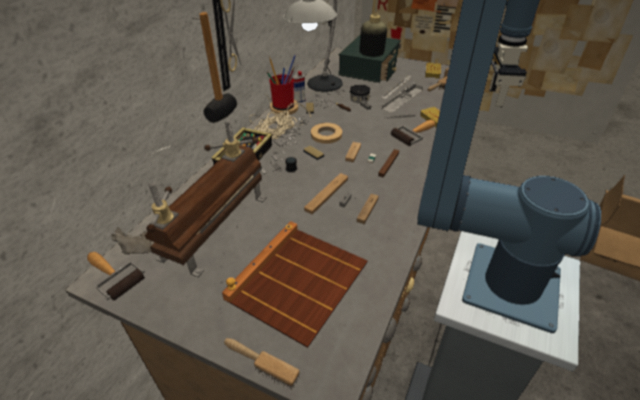

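The top view shows the board at about (240,225), with the knob by (197,183), at the left (+y) end of the fence. The 200 mm block is at (352,198), the dark one at (432,239), and the light ones at (433,194) and (348,245). The eraser is at (432,217) and the grey quoin near (350,219). The scene view agrees: knob at (232,282), washer at (292,228).

```bash
cat > h.py <<'E'
from bench import robot, cam, status
import cv2, numpy as np
from scipy.spatial.transform import Rotation as R
def rot(q): return R.from_quat(q,scalar_first=True)
def cast(d,uv,z):
    uv=np.atleast_2d(np.asarray(uv,float)); K=d["mtx"]
    c=np.c_[(uv[:,0]-K[0,2])/K[0,0],-(uv[:,1]-K[1,2])/K[1,1],-np.ones(len(uv))]
    w=rot(d["rotation"]).apply(c); e=np.array(d["eye"])
    return e+w*((z-e[2])/w[:,2])[:,None]
def proj(d,p):
    c=rot(d["rotation"]).inv().apply(np.atleast_2d(p)-d["eye"]); K=d["mtx"]
    return np.c_[K[0,0]*c[:,0]/-c[:,2]+K[0,2],K[1,1]*-c[:,1]/-c[:,2]+K[1,2]]
def blob(d,roi,lo=60,hi=255,z=.016,S=6):
    """largest saturated blob in roi (x0,y0,x1,y1), its corners cast on plane z"""
    x0,y0,x1,y1=roi; im=cv2.resize(d["color"][y0:y1,x0:x1],None,fx=S,fy=S,interpolation=cv2.INTER_CUBIC)
    s=cv2.cvtColor(im,cv2.COLOR_RGB2HSV)[:,:,1]
    m=cv2.inRange(s,lo,hi); cs,_=cv2.findContours(m,cv2.RETR_EXTERNAL,cv2.CHAIN_APPROX_NONE)
    c=max(cs,key=cv2.contourArea)[:,0]; uv=(c+.5)/S-.5+[x0,y0]
    w=cast(d,uv,z)[:,:2].astype(np.float32)
    (cx,cy),_,_=r=cv2.minAreaRect(w*1000); b=cv2.boxPoints(r)/1000
    e=[b[1]-b[0],b[2]-b[1]]; L=max(e,key=np.linalg.norm); W=min(e,key=np.linalg.norm)
    a=np.degrees(np.arctan2(L[1],L[0]))%180
    return np.round([cx/1000,cy/1000,a,np.linalg.norm(L),np.linalg.norm(W)],4)
E
python3 - <<'E'
from h import *
d=cam.get_image("top")
for n,roi in dict(r0=(310,180,395,213),r1=(398,228,466,248),r2=(408,182,460,204),r3=(320,235,376,256)).items():
    print(n,blob(d,roi,60),blob(d,roi,75))
print("board",blob(d,(180,172,300,278),60,z=.008))
s=cam.get_image("scene")
for n,p in dict(knob=(232,282),washer=(292,228)).items(): print(n,cast(s,p,.04))
print(cast(d,[(197,183),(291,187)],.03), "quoin,eraser",cast(d,[(350,219),(432,217)],.012))
a=cv2.resize(d["color"][165:285,180:310],None,fx=6,fy=6,interpolation=2)[:600]
cv2.imwrite("pics/a.png",cv2.resize(d["color"][168:283,180:325],None,fx=5,fy=5,interpolation=2)[:,:,::-1])
cv2.imwrite("pics/b.png",cv2.resize(d["color"][170:265,310:470],None,fx=5,fy=5,interpolation=2)[:,:,::-1])
E
```

```text
r0 [ 5.54800e-01 -1.28200e-01  8.05075e+01  2.01000e-01  3.20000e-02] [ 5.54700e-01 -1.28000e-01  8.05328e+01  1.98100e-01  2.91000e-02]
r1 [ 4.30700e-01 -3.56900e-01  8.78473e+01  1.49400e-01  1.82000e-02] [ 4.30700e-01 -3.56700e-01  8.80461e+01  1.47000e-01  1.61000e-02]
r2 [ 5.6350e-01 -3.6770e-01  9.6914e+01  1.0250e-01  3.1300e-02] [ 5.63400e-01 -3.67700e-01  9.78113e+01  9.96000e-02  2.81000e-02]
r3 [ 4.15800e-01 -1.12800e-01  9.03323e+01  1.18300e-01  2.42000e-02] [ 4.15600e-01 -1.12600e-01  9.01414e+01  1.15800e-01  2.01000e-02]
board [ 0.4861  0.2077 83.1858  0.2976  0.2485]
knob [[0.60822501 0.30631855 0.04      ]]
washer [[0.56302414 0.08344527 0.04      ]]
[[0.60453992 0.32310997 0.03      ]
 [0.5877642  0.04941617 0.03      ]] quoin,eraser [[ 0.49232292 -0.12129094  0.012     ]
 [ 0.49377709 -0.3616758   0.012     ]]
```

View pics/a.png

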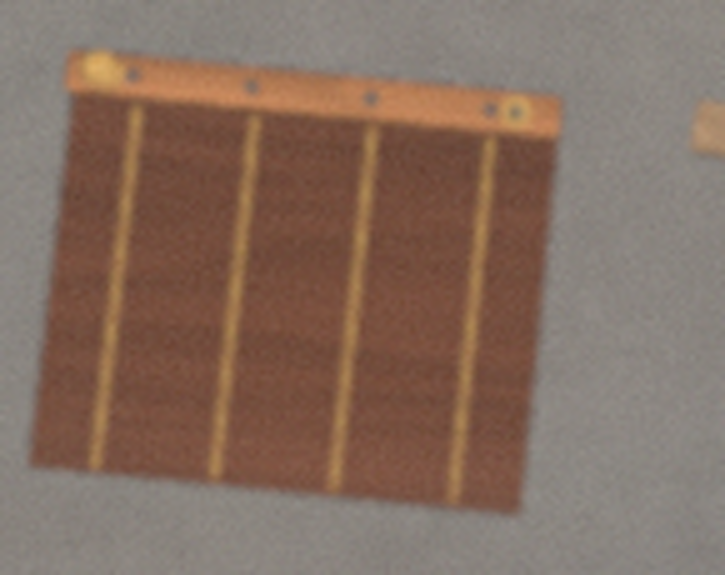

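View pics/b.png

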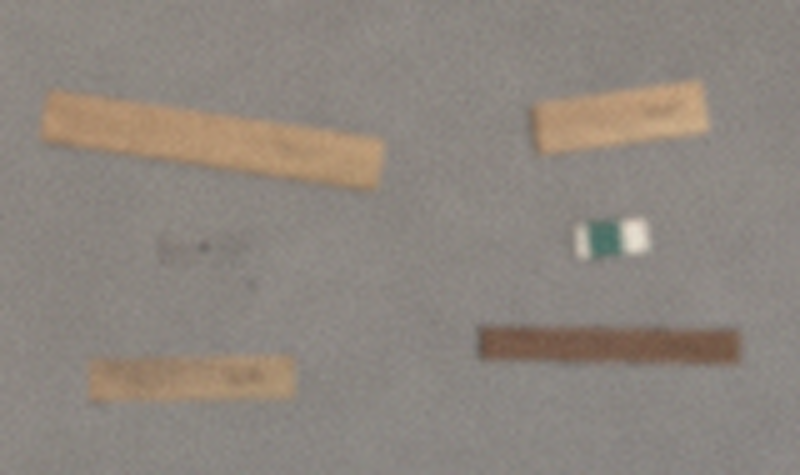

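The board crop shows four brass lines, the knob at the left (+y) end, and the washer at the right. In the other crop the 120×25 block is bottom left and the 100×30 top right, with the quoin and eraser between the rows. Next I'll fit the board frame.

```bash
cat >> h.py <<'E'
def board(d):
    x0,y0,x1,y1=180,172,300,278; S=6
    im=cv2.resize(d["color"][y0:y1,x0:x1],None,fx=S,fy=S,interpolation=cv2.INTER_CUBIC)
    h=cv2.cvtColor(im,cv2.COLOR_RGB2HSV)
    def cont(m): 
        cs,_=cv2.findContours(m,cv2.RETR_EXTERNAL,cv2.CHAIN_APPROX_NONE)
        return [(c[:,0]+.5)/S-.5+[x0,y0] for c in sorted(cs,key=cv2.contourArea)[::-1]]
    return im,h,cont
E
python3 - <<'E'
from h import *
d=cam.get_image("top")
im,h,cont=board(d)
def rect(uv,z):
    w=cast(d,uv,z)[:,:2].astype(np.float32); (c,s,a)=cv2.minAreaRect(w*1000)
    vx,vy,px,py=cv2.fitLine(w,cv2.DIST_L2,0,.01,.01).ravel()
    return np.round([*c,*s,a,np.degrees(np.arctan2(vy,vx))%180],2)
print([h[int((107-0+0)*0+6*y),int(6*x)].tolist() for x,y in ((25,30),(40,12),(24,60),(60,60))])
lines=cv2.inRange(h,(14,90,100),(30,255,255)); 
for uv in cont(lines)[:7]: print("line",rect(uv,.008))
f=cv2.inRange(h,(0,100,150),(30,255,255)); 
for uv in cont(f)[:2]: print("fence",rect(uv,.03))
sat=cv2.inRange(h,(0,60,0),(30,255,255)); uv=cont(sat)[0]; w=cast(d,uv,.008)
# front edge
for a in (0,):
  u=np.array([np.cos(np.radians(-3.9)),np.sin(np.radians(-3.9))])
  p=w[:,:2]@u; print("front",p.min(),np.percentile(p,[2,10,20]))
  v=np.array([-u[1],u[0]]); q=w[:,:2]@v; print("sides",np.percentile(q,[3,97]))
E
```

```text
[[14, 125, 145], [12, 139, 182], [12, 128, 131], [9, 129, 121]]
line [483.97 311.18   9.31 215.71  83.26 173.41]
line [476.82 241.25   9.26 214.66  83.35 173.35]
line [463.34 102.13   9.85 209.72  83.57 173.38]
line [469.07 172.14   9.54 212.71  83.15 173.35]
line [610.33 319.23  26.38  29.74   7.78  69.15]
line [582.09  74.66  22.17  22.8   89.32 178.87]
line [577.49 147.35   0.71   0.69  44.09 106.88]
fence [591.9  191.36 288.49  25.4   83.17  83.41]
fence [467.6  169.22   7.55 207.21  83.52 173.37]
front 0.34088024070849404 [0.34167592 0.34520292 0.35026319]
sides [0.08936561 0.38507393]
```

```bash
cat >> h.py <<'E'
TH=-6.63; U=np.array([np.cos(np.radians(TH)),np.sin(np.radians(TH))]); V=np.array([-U[1],U[0]])
UF=.5536
SRC=dict(r0=(.5548,-.1281,80.5),r1=(.4307,-.3568,88.0),r2=(.4157,-.1127,90.2),r3=(.5634,-.3677,97.3))
LEN=dict(r0=.2,r1=.15,r2=.12,r3=.1); VV=dict(r0=.365,r1=.295,r2=.225,r3=.155)
def place(n,gap=.0):
    p=U*(UF-gap-LEN[n]/2)+V*VV[n]; return (*p,TH)
def rel(p,z):
    """row from measured pose to TCP at p=(x,y,psi deg), z, tool down (either half turn)"""
    o=status.observe(); r=rot(o["tcp_rot"]); best=None
    for k in (0,180):
        t=R.from_euler('z',p[2]+k,degrees=True)*R.from_euler('x',180,degrees=True)
        w=(r.inv()*t).as_rotvec()
        if best is None or np.linalg.norm(w)<np.linalg.norm(best): best=w
    q=r.inv().apply(np.array([p[0],p[1],z])-o["ee_pos"])
    print("rel",np.round(q,4),np.round(best,3),"|",np.round(o["ee_pos"],4),round(o["time_s"],2))
E
python3 -c "
from h import *
rel(SRC['r1'],.06); print({n:np.round(place(n),4) for n in LEN})"
echo '[[0.04, 0.302, -0.079, 0.158, 0, 0, -1.227], [0.04, 0.302, -0.079, 0.158, 0, 0, -1.227], [0.04, 0.302, -0.079, 0.158, 0, 0, -1.227], [0.04, 0.302, -0.079, 0.158, 0, 0, -1.227], [0.04, 0.302, -0.079, 0.158, 0, 0, -1.227]]' | python3 inch.py
```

```text
refused: ROWS must be rows one to a line, with the numbers parted by commas. Nothing was moved.
```

The error is about the shape of the input: rows one to a line, with the numbers parted by commas. Fixing that and sending the same move.

```bash
echo '0.04,0.302,-0.079,0.158,0,0,-1.227
0.04,0.302,-0.079,0.158,0,0,-1.227
0.04,0.302,-0.079,0.158,0,0,-1.227
0.04,0.302,-0.079,0.158,0,0,-1.227
0.04,0.302,-0.079,0.158,0,0,-1.227' | python3 inch.py; python3 -c "
from h import *
rel(SRC['r1'],.06)"
```

```text
time_s: 0.88
ee_pos: [0.4041, -0.3738, 0.0768]
tcp_rot: [0.0, 0.81, 0.586, -0.0]
force: [0.2, -1.1, 0.0]
finger_gap: 0.0478
finger_force: 0.0
rel [0.0245 0.0199 0.0168] [ 0.     0.    -0.284] | [ 0.4041 -0.3738  0.0768] 0.88
```

```bash
echo '0.04,0.024,0.020,0.017,0,0,-0.284
0.04,0.024,0.020,0.017,0,0,-0.284
0.04,0.024,0.020,0.017,0,0,-0.284
0.04,0.024,0.020,0.017,0,0,-0.284' | python3 inch.py; python3 -c "
from h import *
rel(SRC['r1'],.003)"
```

```text
time_s: 1.38
ee_pos: [0.4292, -0.3588, 0.0607]
tcp_rot: [0.0, 0.722, 0.692, -0.0]
force: [0.0, -0.4, 0.1]
finger_gap: 0.0399
finger_force: 0.0
rel [0.0021 0.0014 0.0577] [ 0.     0.    -0.008] | [ 0.4292 -0.3588  0.0607] 1.38
```

```bash
echo '0.04,0.002,0.0015,0.03,0,0,-0.008
0.04,0.002,0.0015,0.057,0,0,-0.008
0.04,0.002,0.0015,0.057,0,0,-0.008
0.015,0.002,0.0015,0.057,0,0,-0.008
0.015,0.002,0.0015,0.057,0,0,-0.008' | python3 inch.py; echo '0.015,0,0,0,0,0,0
0.015,0,0,0,0,0,0
0.015,0,0,-0.06,0,0,0
0.015,0,0,-0.12,0,0,0
0.015,0,0,-0.12,0,0,0' | python3 inch.py; python3 -c "
from h import *
rel(place('r1',.008),.12)"
```

```text
time_s: 2.0
ee_pos: [0.4313, -0.3573, 0.0048]
tcp_rot: [0.001, 0.719, 0.695, -0.0]
force: [-0.2, 0.7, 0.1]
finger_gap: 0.0246
finger_force: 0.0
time_s: 2.62
ee_pos: [0.4333, -0.3592, 0.1289]
tcp_rot: [0.005, 0.718, 0.696, -0.0]
force: [0.9, 0.4, -1.2]
finger_gap: 0.0196
finger_force: 30.0
rel [0.5998 0.0488 0.0044] [-0.     0.012 -1.487] | [ 0.4333 -0.3592  0.1289] 2.62
```

```bash
echo '0.015,0.6,0.049,0.004,0,0.012,-1.487
0.015,0.6,0.049,0.004,0,0.012,-1.487
0.015,0.6,0.049,0.004,0,0.012,-1.487
0.015,0.6,0.049,0.004,0,0.012,-1.487
0.015,0.6,0.049,0.004,0,0.012,-1.487' | python3 inch.py; python3 -c "
from h import *
rel(place('r1',.008),.10)"
```

```text
time_s: 3.25
ee_pos: [0.4656, -0.0438, 0.1205]
tcp_rot: [-0.003, 0.324, 0.946, 0.003]
force: [0.4, 0.4, -0.5]
finger_gap: 0.0197
finger_force: 30.0
rel [0.1447 0.2451 0.0224] [ 0.005 -0.007 -0.544] | [ 0.4656 -0.0438  0.1205] 3.25
```

```bash
echo '0.015,0.145,0.245,0.021,0,0,-0.544
0.015,0.145,0.245,0.021,0,0,-0.544
0.015,0.145,0.245,0.021,0,0,-0.544
0.015,0.145,0.245,0.021,0,0,-0.544
0.015,0.145,0.245,0.021,0,0,-0.544' | python3 inch.py; echo '0.015,0,0,0,0,0,0' | python3 inch.py;python3 -c "
from h import *
rel(place('r1',.008),.014)"
```

```text
time_s: 3.88
ee_pos: [0.5025, 0.2392, 0.1007]
tcp_rot: [-0.003, 0.06, 0.998, 0.003]
force: [0.0, 0.4, -0.8]
finger_gap: 0.0195
finger_force: 30.0
time_s: 4.0
ee_pos: [0.5025, 0.2386, 0.1006]
tcp_rot: [-0.003, 0.059, 0.998, 0.003]
force: [-0.4, -0.5, -0.3]
finger_gap: 0.0195
finger_force: 30.0
rel [ 0.0004 -0.0005  0.0866] [ 0.006 -0.006 -0.002] | [0.5025 0.2386 0.1006] 4.0
```

```bash
echo '0.015,0,0,0.05,0.006,-0.006,0
0.015,0,0,0.08,0.006,-0.006,0
0.015,0,0,0.085,0.006,-0.006,0
0.015,0,0,0.087,0.006,-0.006,0
0.015,0,0,0.087,0.006,-0.006,0' | python3 inch.py; python3 -c "
from h import *
rel(place('r1',.0),.013)
d=cam.get_image('top');cv2.imwrite('pics/c.png',cv2.resize(d['color'][168:283,180:325],None,fx=5,fy=5,interpolation=2)[:,:,::-1])"
```

```text
time_s: 4.62
ee_pos: [0.5044, 0.2367, 0.0164]
tcp_rot: [0.002, 0.061, 0.998, 0.0]
force: [0.5, 0.7, -1.1]
finger_gap: 0.0195
finger_force: 30.0
rel [-0.0048  0.0016  0.0034] [ 0.001  0.004 -0.007] | [0.5044 0.2367 0.0164] 4.62
```

View pics/c.png

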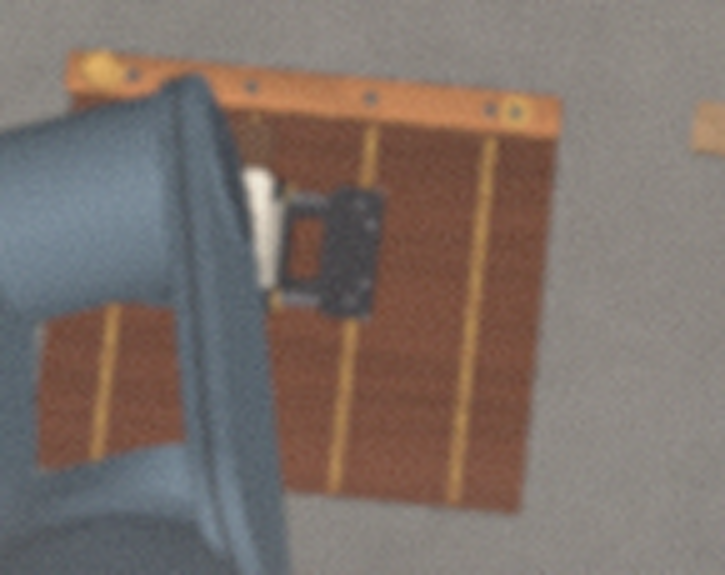

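The arm hides the block here, and only the far lines and the washer are visible. I'll lower it, nudge it to the fence and check the force.

```bash
echo '0.015,0,0.0016,0.0025,0,0.004,-0.007
0.015,-0.002,0.0016,0.003,0,0.004,-0.007
0.015,-0.004,0.0016,0.003,0,0.004,-0.007' | python3 inch.py;  echo '0.015,-0.001,0,0,0,0,0
0.015,-0.002,0,0,0,0,0' | python3 inch.py;echo '0.015,-0.001,0,0,0,0,0
0.015,-0.002,0,0,0,0,0' | python3 inch.py
```

```text
time_s: 5.05
ee_pos: [0.5074, 0.2383, 0.0126]
tcp_rot: [-0.001, 0.057, 0.998, 0.0]
force: [-3.2, 1.2, 4.8]
finger_gap: 0.0198
finger_force: 30.0
time_s: 5.3
ee_pos: [0.5092, 0.238, 0.0126]
tcp_rot: [-0.001, 0.057, 0.998, 0.0]
force: [-3.5, 0.6, 5.0]
finger_gap: 0.0195
finger_force: 30.0
time_s: 5.55
ee_pos: [0.5112, 0.2377, 0.0126]
tcp_rot: [-0.001, 0.057, 0.998, 0.0]
force: [-3.6, 0.1, 6.7]
finger_gap: 0.0195
finger_force: 30.0
```

```bash
for i in 1 ; do echo '0.015,-0.001,0,0,0,0,0
0.015,-0.002,0,0,0,0,0' | python3 inch.py; done; echo '0.015,-0.001,0,0,0,0,0
0.015,-0.0015,0,0,0,0,0' | python3 inch.py
```

```text
time_s: 5.8
ee_pos: [0.5118, 0.2377, 0.0126]
tcp_rot: [-0.003, 0.057, 0.998, 0.0]
force: [-9.2, 2.0, 11.8]
finger_gap: 0.0196
finger_force: 30.0
time_s: 6.05
ee_pos: [0.5118, 0.2377, 0.0126]
tcp_rot: [-0.004, 0.057, 0.998, 0.0]
force: [-11.8, 2.6, 13.0]
finger_gap: 0.0197
finger_force: 30.0
```

Contact with the fence: motion has stalled and the force has risen. Release, lift, then move towards r2 and look.

```bash
echo '0.04,0.001,0,0,0,0,0
0.04,0.001,0,0,0,0,0
0.04,0.001,0,-0.05,0,0,0
0.04,0.001,0,-0.1,0,0,0' | python3 inch.py; python3 -c "
from h import *
rel(SRC['r2'],.06)"
```

```text
time_s: 6.55
ee_pos: [0.5142, 0.2369, 0.1126]
tcp_rot: [-0.002, 0.058, 0.998, -0.0]
force: [1.0, 0.7, -0.3]
finger_gap: 0.0402
finger_force: 0.0
rel [ 0.0575 -0.3586  0.0529] [-0.003 -0.002  1.452] | [0.5142 0.2369 0.1126] 6.55
```

```bash
echo '0.045,0.057,-0.359,0.05,0,0,1.452
0.045,0.057,-0.359,0.05,0,0,1.452
0.045,0.057,-0.359,0.05,0,0,1.452
0.045,0.057,-0.359,0.05,0,0,1.452
0.045,0.057,-0.359,0.05,0,0,1.452' | python3 inch.py; python3 -c "
from h import *
rel(SRC['r2'],.06)
d=cam.get_image('top');cv2.imwrite('pics/d.png',cv2.resize(d['color'][168:283,180:325],None,fx=5,fy=5,interpolation=2)[:,:,::-1])"
```

```text
time_s: 7.18
ee_pos: [0.4309, -0.0631, 0.0697]
tcp_rot: [0.0, 0.505, 0.863, -0.0]
force: [1.5, -0.9, 0.4]
finger_gap: 0.0447
finger_force: 0.0
rel [-0.0358 -0.0375  0.0097] [-0.     0.     0.509] | [ 0.4309 -0.0631  0.0697] 7.17
```

View pics/d.png

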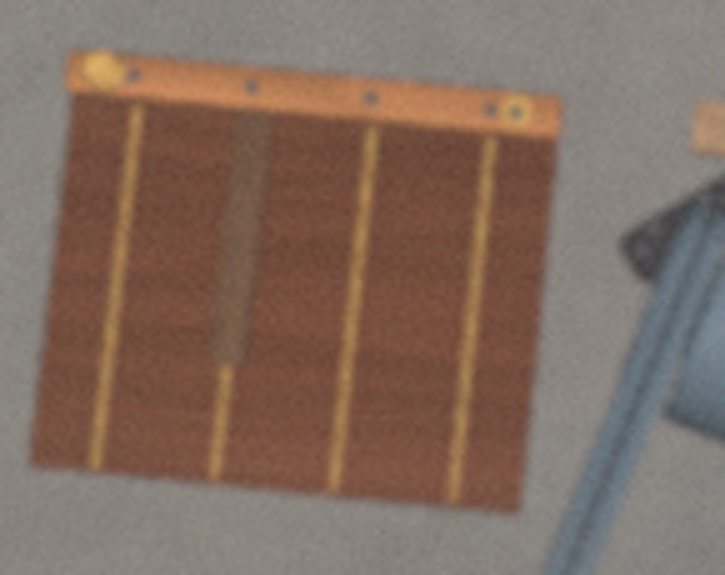

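The dark block lies against the fence at the second line, crop (242,240), and looks nearly parallel to it. I'll measure its offset and carry on to r2.

```bash
echo '0.045,-0.036,-0.037,0.01,0,0,0.509
0.045,-0.036,-0.037,0.01,0,0,0.509
0.045,-0.036,-0.037,0.01,0,0,0.509
0.045,-0.036,-0.037,0.01,0,0,0.509' | python3 inch.py
python3 - <<'E'
from h import *
rel(SRC['r2'],.0045)
d=cam.get_image('top')
x0,y0,S=180,172,6
im,h,cont=board(d)
m=cv2.inRange(h,(0,0,0),(30,112,255)); m=cv2.morphologyEx(m,cv2.MORPH_OPEN,np.ones((31,31),np.uint8))
m[:, :100]=0
for uv in cont(m)[:3]:
    w=cast(d,uv,.024)[:,:2]; c,s,a=cv2.minAreaRect((w*1000).astype(np.float32)); c=np.array(c)
    print(c,s,a,"u",c@U,"v",c@V)
# row scans: mean saturation profile across v at several u, block top plane
for z,lab in((.024,'blk'),):
    for u in (.42,.45,.48,.51,.54):
        vs=np.arange(.27,.32,.001); P=np.c_[u*U+vs[:,None]*V,np.full(len(vs),z)]
        px=proj(d,P).astype(np.float32); 
        s=cv2.remap(d["color"],px[None,:,0],px[None,:,1],cv2.INTER_LINEAR)[0].astype(float)
        print(u,(s[:,0]-s[:,2]).round().astype(int).tolist())
E
```

```text
time_s: 7.72
ee_pos: [0.4169, -0.1109, 0.0597]
tcp_rot: [-0.001, 0.703, 0.711, -0.0]
force: [0.2, -0.2, -0.4]
finger_gap: 0.0451
finger_force: 0.0
rel [-0.0017 -0.0011  0.0552] [-0.001 -0.     0.007] | [ 0.4169 -0.1109  0.0597] 7.72
[482.79180908 178.03283691] (302.5481262207031, 307.8524169921875) 89.09986877441406 u 459.00792982732077 v 232.58405425137607
[509.22561646 234.28286743] (24.351394653320312, 147.26637268066406) 83.7175521850586 u 478.7704851576684 v 291.50988485459084
0.42 [53, 53, 53, 53, 54, 54, 54, 52, 50, 48, 46, 45, 43, 43, 42, 42, 43, 43, 44, 44, 44, 45, 46, 47, 47, 48, 48, 48, 47, 46, 45, 44, 44, 47, 51, 55, 55, 55, 54, 54, 54, 54, 54, 55, 55, 55, 54, 54, 54, 55]
0.45 [56, 56, 56, 58, 58, 56, 55, 54, 52, 50, 49, 48, 47, 46, 45, 45, 46, 47, 47, 47, 47, 47, 47, 47, 46, 46, 44, 44, 44, 44, 45, 47, 48, 51, 52, 54, 54, 55, 55, 56, 56, 56, 56, 55, 55, 54, 54, 54, 54, 55]
0.48 [58, 58, 57, 57, 57, 57, 57, 56, 54, 51, 49, 47, 46, 46, 46, 48, 47, 47, 47, 46, 45, 43, 43, 43, 43, 43, 44, 44, 44, 44, 43, 44, 46, 48, 50, 52, 52, 54, 57, 59, 57, 55, 53, 55, 56, 57, 58, 57, 57, 55]
0.51 [55, 55, 55, 54, 55, 53, 53, 51, 50, 49, 47, 46, 45, 45, 45, 44, 44, 45, 46, 47, 44, 42, 40, 41, 43, 44, 44, 44, 45, 45, 45, 45, 47, 49, 51, 52, 52, 53, 55, 57, 57, 56, 55, 53, 52, 51, 51, 52, 52, 52]
0.54 [55, 54, 53, 53, 52, 52, 51, 52, 51, 48, 46, 45, 45, 47, 47, 47, 46, 46, 46, 45, 45, 45, 45, 44, 44, 43, 44, 44, 43, 44, 46, 47, 48, 51, 53, 53, 53, 53, 54, 53, 53, 54, 53, 52, 52, 52, 51, 51, 51, 51]
```

```bash
cat >> h.py <<'E'
def prof(d,u,v0,v1,z):
    vs=np.arange(v0,v1,.001); P=np.c_[u*U+vs[:,None]*V,np.full(len(vs),z)]
    px=proj(d,P).astype(np.float32)
    return vs,cv2.remap(d["color"],px[None,:,0],px[None,:,1],cv2.INTER_LINEAR)[0].astype(float)
E
python3 - <<'E'
from h import *
s=cam.get_image('scene'); t=cam.get_image('top')
for nm,d in(('top',t),('scene',s)):
  for v in (.295,.225,.155):
    c=[]
    for u in np.arange(.35,.392,.003):
        vs,p=prof(d,u,v-.02,v+.02,.008); g=p[:,1]-p[:,2]; g=np.clip(g-np.percentile(g,60),0,None); c.append((g*vs).sum()/g.sum())
    print(nm,'line',v,np.mean(c),np.std(c))
  for z in (.024,.008):
    g=np.mean([ (lambda p:p[:,0]-p[:,2])(prof(d,u,.265,.325,z)[1]) for u in np.arange(.42,.54,.004)],0)
    print(nm,z,g.round().astype(int).tolist())
cv2.imwrite('pics/e.png',cv2.resize(s['color'][215:345,215:375],None,fx=4.5,fy=4.5,interpolation=2)[:,:,::-1])
E
```

```text
top line 0.295 0.2948152306696643 0.0002742577579327254
top line 0.225 0.22487433300467183 0.00022750605798742962
top line 0.155 0.15497228809452132 0.0002121050277251752
top 0.024 [56, 56, 57, 57, 57, 56, 56, 56, 56, 56, 56, 55, 54, 52, 50, 47, 46, 45, 44, 45, 45, 45, 45, 46, 46, 46, 46, 46, 45, 45, 45, 45, 45, 45, 46, 46, 47, 48, 50, 51, 52, 53, 54, 55, 55, 55, 55, 55, 55, 55, 55, 55, 55, 55, 55, 55, 55, 55, 55, 55]
top 0.008 [56, 56, 56, 56, 56, 57, 57, 57, 56, 56, 56, 56, 56, 56, 55, 53, 51, 49, 47, 46, 45, 45, 45, 45, 45, 46, 46, 46, 46, 46, 46, 45, 45, 45, 45, 45, 45, 46, 46, 47, 48, 49, 51, 52, 53, 54, 55, 55, 55, 55, 55, 55, 55, 55, 55, 55, 55, 55, 55, 55]
scene line 0.295 0.29597998671826625 0.000101078437047904
scene line 0.225 0.22598471491933841 0.00011259327936649967
scene line 0.155 0.15619161296604472 0.00021002481327162556
scene 0.024 [71, 71, 71, 71, 71, 71, 71, 71, 71, 71, 71, 71, 71, 71, 71, 70, 69, 69, 68, 66, 65, 63, 63, 62, 61, 61, 60, 59, 59, 58, 58, 58, 57, 57, 57, 56, 55, 52, 49, 45, 40, 36, 32, 30, 30, 31, 35, 40, 46, 53, 59, 63, 67, 69, 70, 70, 71, 70, 70, 70]
scene 0.008 [71, 71, 71, 71, 70, 70, 69, 68, 67, 66, 65, 63, 62, 62, 61, 61, 60, 60, 59, 59, 58, 58, 58, 58, 57, 57, 56, 53, 50, 46, 42, 37, 33, 31, 29, 30, 32, 37, 43, 49, 55, 61, 65, 67, 69, 70, 70, 70, 70, 70, 70, 70, 70, 70, 70, 70, 70, 70, 70, 70]
```

View pics/e.png

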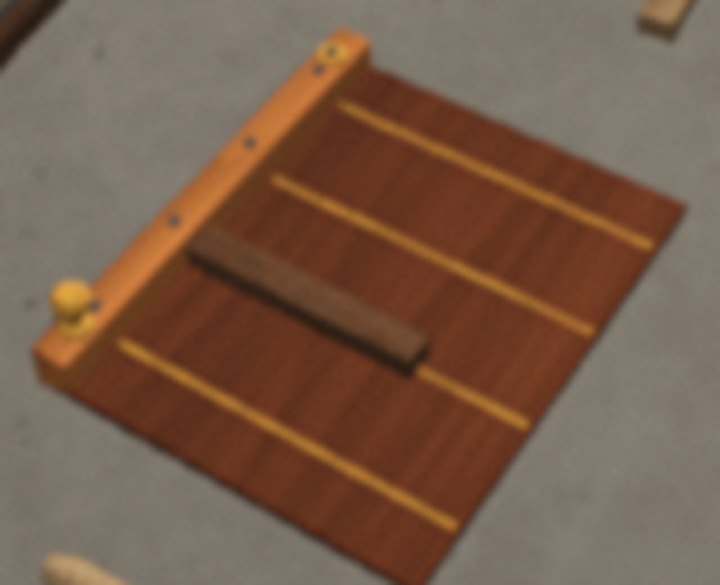

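Both cameras put r1 about 2 mm off its line towards -y, so I'll add +2 mm to the next placements and mend r1 at the end. Now grasp r2.

```bash
cat >> h.py <<'E'
UF=.5555; VV={k:v+.002 for k,v in VV.items()}
E
echo '0.045,-0.0017,-0.001,0.03,0,0,0.007
0.045,-0.0017,-0.001,0.055,0,0,0.007
0.045,-0.0017,-0.001,0.055,0,0,0.007
0.02,-0.0017,-0.001,0.055,0,0,0.007
0.02,-0.0017,-0.001,0.055,0,0,0.007' | python3 inch.py; echo '0.02,0,0,0,0,0,0
0.02,0,0,0,0,0,0
0.02,0,0,-0.06,0,0,0
0.02,0,0,-0.12,0,0,0
0.02,0,0,-0.12,0,0,0' | python3 inch.py; python3 -c "
from h import *
rel(place('r2',.008),.10)"
```

```text
time_s: 8.5
ee_pos: [0.4163, -0.1125, 0.0056]
tcp_rot: [0.0, 0.706, 0.708, -0.0]
force: [-0.1, -0.1, 0.7]
finger_gap: 0.0296
finger_force: 0.0
time_s: 9.12
ee_pos: [0.4187, -0.1139, 0.1291]
tcp_rot: [0.004, 0.706, 0.708, 0.001]
force: [-0.1, 0.1, -0.7]
finger_gap: 0.0243
finger_force: 30.0
rel [0.283  0.0923 0.0285] [ 0.002  0.009 -1.452] | [ 0.4187 -0.1139  0.1291] 9.12
```

```bash
echo '0.02,0.283,0.092,0.01,0,0.009,-1.452
0.02,0.283,0.092,0.01,0,0.009,-1.452
0.02,0.283,0.092,0.01,0,0.009,-1.452
0.02,0.283,0.092,0.01,0,0.009,-1.452
0.02,0.283,0.092,0.01,0,0.009,-1.452' | python3 inch.py; echo '0.02,0,0,0,0,0,-0.18
0.02,0,0,0,0,0,-0.36
0.02,0,0,0,0,0,-0.51
0.02,0,0,0,0,0,-0.51' | python3 inch.py; python3 -c "
from h import *
rel(place('r2',.008),.018)"
```

```text
time_s: 9.75
ee_pos: [0.5064, 0.1733, 0.1132]
tcp_rot: [-0.004, 0.307, 0.952, 0.002]
force: [1.1, -0.3, 0.7]
finger_gap: 0.0244
finger_force: 30.0
time_s: 10.25
ee_pos: [0.5061, 0.1709, 0.1134]
tcp_rot: [-0.003, 0.061, 0.998, 0.002]
force: [-0.3, -0.1, -1.0]
finger_gap: 0.0245
finger_force: 30.0
rel [-0.0052 -0.0016  0.0953] [ 0.004 -0.007 -0.006] | [0.5061 0.1709 0.1134] 10.25
```

```bash
echo '0.02,-0.005,-0.0016,0.05,0.004,-0.007,-0.006
0.02,-0.005,-0.0016,0.09,0.004,-0.007,-0.006
0.02,-0.005,-0.0016,0.096,0.004,-0.007,-0.006
0.02,-0.005,-0.0016,0.097,0.004,-0.007,-0.006' | python3 inch.py; python3 -c "
from h import *
rel(place('r2',.0),.0136)"
```

```text
time_s: 10.75
ee_pos: [0.5115, 0.1693, 0.0178]
tcp_rot: [0.001, 0.058, 0.998, 0.0]
force: [-0.1, 0.6, -0.4]
finger_gap: 0.0246
finger_force: 30.0
rel [-0.0069 -0.0002  0.0042] [ 0.001  0.002 -0.001] | [0.5115 0.1693 0.0178] 10.75
```

```bash
echo '0.02,0,0,0.003,0,0.002,0
0.02,-0.002,0,0.004,0,0.002,0
0.02,-0.004,0,0.004,0,0.002,0
0.02,-0.006,0,0.004,0,0.002,0
0.02,-0.008,0,0.004,0,0.002,0' | python3 inch.py;  echo '0.02,-0.001,0,0,0,0,0
0.02,-0.002,0,0,0,0,0' | python3 inch.py; python3 -c "
from h import *
rel(place('r2',.0),.0136)"
```

```text
time_s: 11.38
ee_pos: [0.5194, 0.1684, 0.0137]
tcp_rot: [-0.0, 0.057, 0.998, 0.0]
force: [-3.0, 0.3, -0.5]
finger_gap: 0.025
finger_force: 30.0
time_s: 11.62
ee_pos: [0.5194, 0.1683, 0.0135]
tcp_rot: [-0.002, 0.057, 0.998, 0.0]
force: [-7.2, 0.9, 7.9]
finger_gap: 0.0247
finger_force: 30.0
rel [ 0.001  -0.0002 -0.0001] [ 0.    -0.004  0.001] | [0.5194 0.1683 0.0135] 11.62
```

```bash
echo '0.045,0.001,0,0,0,0,0
0.045,0.001,0,0,0,0,0
0.045,0.001,0,-0.05,0,0,0
0.045,0.001,0,-0.06,0,0,0' | python3 inch.py; python3 -c "
from h import *
rel(place('r1',.0),.06)"
```

```text
time_s: 12.12
ee_pos: [0.5229, 0.1685, 0.0765]
tcp_rot: [0.003, 0.057, 0.998, 0.001]
force: [1.2, 0.1, -0.7]
finger_gap: 0.0452
finger_force: 0.0
rel [0.0195 0.0693 0.0165] [0.002 0.006 0.001] | [0.5229 0.1685 0.0765] 12.12
```

```bash
echo '0.045,0.0195,0.0693,0.01,0.002,0.006,0
0.045,0.0195,0.0693,0.01,0.002,0.006,0
0.045,0.0195,0.0693,0.01,0.002,0.006,0' | python3 inch.py; python3 -c "
from h import *
rel(place('r1',.0),.0145)"
```

```text
time_s: 12.5
ee_pos: [0.5084, 0.2396, 0.063]
tcp_rot: [-0.003, 0.056, 0.998, -0.001]
force: [0.1, -1.3, -0.2]
finger_gap: 0.0454
finger_force: 0.0
rel [-0.0035  0.0004  0.0485] [-0.002 -0.007  0.003] | [0.5084 0.2396 0.063 ] 12.5
```

```bash
echo '0.045,-0.003,0.0004,0.04,-0.001,-0.004,0.003
0.045,-0.003,0.0004,0.048,-0.001,-0.004,0.003
0.045,-0.003,0.0004,0.048,-0.001,-0.004,0.003
0.015,-0.003,0.0004,0.048,-0.001,-0.004,0.003
0.015,-0.003,0.0004,0.048,-0.001,-0.004,0.003' | python3 inch.py; echo '0.015,0,0,0,0,0,0
0.015,0,0,0,0,0,0
0.015,-0.001,0,0,0,0,0
0.015,-0.0015,0,0,0,0,0' | python3 inch.py;  python3 -c "
from h import *
rel(place('r1',.0),.0145)"
```

```text
time_s: 13.12
ee_pos: [0.5124, 0.2394, 0.0168]
tcp_rot: [-0.0, 0.059, 0.998, 0.0]
force: [0.0, 0.2, 0.4]
finger_gap: 0.0297
finger_force: 0.0
time_s: 13.62
ee_pos: [0.5121, 0.2394, 0.0163]
tcp_rot: [-0.002, 0.059, 0.998, -0.0]
force: [-5.8, -0.8, 10.0]
finger_gap: 0.0197
finger_force: 30.0
rel [0.0005 0.0001 0.0018] [-0.    -0.004 -0.002] | [0.5121 0.2394 0.0163] 13.62
```

```bash
echo '0.04,0.001,0,0,0,0,0
0.04,0.001,0,0,0,0,0
0.04,0.001,0,-0.05,0,0,0
0.04,0.001,0,-0.08,0,0,0' | python3 inch.py; python3 -c "
from h import *
rel(SRC['r0'],.07)"
```

```text
time_s: 14.12
ee_pos: [0.5129, 0.2394, 0.0971]
tcp_rot: [-0.0, 0.059, 0.998, 0.0]
force: [-0.1, 0.3, -0.1]
finger_gap: 0.0401
finger_force: 0.0
rel [-0.0849 -0.3601  0.0269] [ 1.000e-03 -0.000e+00 -1.523e+00] | [0.5129 0.2394 0.0971] 14.12
```

```bash
echo '0.045,-0.085,-0.36,0.022,0,0,1.619
0.045,-0.085,-0.36,0.022,0,0,1.619
0.045,-0.085,-0.36,0.022,0,0,1.619
0.045,-0.085,-0.36,0.022,0,0,1.619
0.045,-0.085,-0.36,0.022,0,0,1.619' | python3 inch.py; python3 -c "
from h import *
rel(SRC['r0'],.06)"
```

```text
time_s: 14.75
ee_pos: [0.5478, -0.0726, 0.0768]
tcp_rot: [-0.001, 0.506, 0.862, -0.0]
force: [0.6, 0.5, -0.3]
finger_gap: 0.0448
finger_force: 0.0
rel [-0.0519 -0.0209  0.0168] [-0.002 -0.     0.675] | [ 0.5478 -0.0726  0.0768] 14.75
```

Finish the approach, and measure the two placed blocks from the image meanwhile.

```bash
echo '0.045,-0.052,-0.021,0.012,0,0,0.675
0.045,-0.052,-0.021,0.012,0,0,0.675
0.045,-0.052,-0.021,0.012,0,0,0.675
0.045,-0.052,-0.021,0.012,0,0,0.675
0.045,-0.052,-0.021,0.012,0,0,0.675' | python3 inch.py
cat >> h.py <<'E'
def edges(d,n,z):
    L=LEN[n]; out=[]
    for u in (UF-L+.02,UF-L/2,UF-.02):
        v=VV[n]; ps=[prof(d,uu,v-.03,v+.03,z) for uu in np.arange(u-.012,u+.013,.004)]
        out.append((ps[0][0],np.mean([p[1] for p in ps],0)))
    return out
E
python3 - <<'E'
from h import *
rel(SRC['r0'],.0045)
s=cam.get_image('scene'); t=cam.get_image('top')
for nm,d in(('top',t),('scene',s)):
  for n in('r1','r2'):
    for z in (.024,.008):
      for vs,p in edges(d,n,z):
        q=p[:,0]-p[:,2] if n=='r1' else p.sum(1)/3
        print(nm,n,z,vs[0].round(3),q.round().astype(int).tolist())
E
```

```text
time_s: 15.38
ee_pos: [0.5549, -0.1263, 0.0647]
tcp_rot: [-0.001, 0.761, 0.649, -0.001]
force: [-0.7, -0.5, -0.6]
finger_gap: 0.0446
finger_force: 0.0
rel [-0.0018  0.0003  0.0602] [-0.002  0.     0.007] | [ 0.5549 -0.1263  0.0647] 15.38
top r1 0.024 0.267 [58, 59, 59, 60, 59, 59, 59, 59, 59, 58, 57, 56, 55, 54, 52, 49, 47, 45, 44, 44, 44, 45, 46, 46, 46, 46, 47, 47, 47, 47, 47, 47, 47, 47, 47, 47, 48, 49, 50, 52, 53, 55, 55, 57, 57, 57, 57, 57, 57, 58, 58, 58, 57, 57, 57, 57, 57, 58, 57, 57]
top r1 0.024 0.267 [56, 56, 56, 55, 55, 56, 56, 56, 56, 55, 55, 53, 53, 51, 50, 48, 46, 45, 44, 45, 45, 45, 46, 46, 47, 46, 46, 45, 44, 43, 43, 43, 44, 44, 45, 46, 47, 49, 51, 52, 54, 55, 56, 56, 55, 56, 55, 56, 56, 57, 57, 57, 57, 56, 57, 56, 56, 55, 55, 56]
top r1 0.024 0.267 [56, 56, 55, 55, 54, 54, 55, 55, 54, 54, 54, 53, 52, 50, 48, 47, 46, 45, 45, 45, 46, 46, 46, 45, 45, 45, 45, 45, 44, 44, 44, 44, 45, 45, 45, 46, 47, 49, 50, 51, 51, 52, 54, 54, 55, 55, 55, 54, 54, 55, 55, 56, 56, 56, 55, 54, 54, 55, 55, 55]
top r1 0.008 0.267 [58, 58, 58, 58, 59, 59, 59, 59, 59, 59, 59, 58, 58, 57, 56, 55
[... 5017 characters left out ...]
 103, 99, 94, 87, 81, 74, 68, 64, 61, 59, 58, 58, 58, 58, 60, 61, 61, 62, 62, 63, 63, 63, 63, 63, 63, 62, 62, 62, 62, 62, 62, 63]
scene r2 0.008 0.197 [63, 66, 70, 75, 83, 91, 101, 109, 117, 124, 128, 130, 131, 130, 129, 127, 126, 124, 123, 122, 120, 119, 117, 115, 113, 112, 110, 108, 105, 101, 96, 90, 83, 76, 70, 65, 61, 59, 58, 57, 57, 57, 57, 58, 58, 59, 60, 60, 60, 61, 61, 61, 61, 61, 61, 61, 61, 61, 61, 61]
scene r2 0.008 0.197 [59, 62, 67, 73, 81, 90, 99, 108, 115, 121, 125, 127, 126, 125, 122, 119, 115, 112, 111, 109, 109, 110, 111, 112, 113, 114, 114, 113, 109, 105, 99, 92, 84, 77, 70, 65, 61, 59, 57, 56, 56, 56, 56, 56, 56, 57, 57, 58, 58, 58, 58, 58, 58, 58, 58, 58, 58, 59, 58, 59]
```

Both r1 and r2 are now within about 0.6 mm of their lines in both views, and parallel to them. Grasp r0.

```bash
echo '0.045,-0.0018,0,0.03,-0.002,0,0.007
0.045,-0.0018,0,0.06,-0.002,0,0.007
0.045,-0.0018,0,0.06,-0.002,0,0.007
0.02,-0.0018,0,0.06,-0.002,0,0.007
0.02,-0.0018,0,0.06,-0.002,0,0.007' | python3 inch.py; echo '0.02,0,0,0,0,0,0
0.02,0,0,0,0,0,0
0.02,0,0,-0.06,0,0,0
0.02,0,0,-0.12,0,0,0
0.02,0,0,-0.12,0,0,0' | python3 inch.py; python3 -c "
from h import *
rel(place('r0',.008),.11)"
```

```text
time_s: 16.1
ee_pos: [0.5557, -0.1284, 0.0064]
tcp_rot: [0.001, 0.763, 0.646, 0.0]
force: [-0.2, 0.9, 0.1]
finger_gap: 0.0297
finger_force: 27.7
time_s: 16.73
ee_pos: [0.558, -0.1293, 0.1305]
tcp_rot: [0.005, 0.763, 0.646, 0.002]
force: [0.2, 0.3, -0.3]
finger_gap: 0.0299
finger_force: 30.0
rel [ 0.4244 -0.1435  0.0178] [ 0.011 -0.006  1.52 ] | [ 0.558  -0.1293  0.1305] 16.73
```

```bash
echo '0.02,0.424,-0.143,0.005,0,0.009,-1.621
0.02,0.424,-0.143,0.005,0,0.009,-1.621
0.02,0.424,-0.143,0.005,0,0.009,-1.621
0.02,0.424,-0.143,0.005,0,0.009,-1.621
0.02,0.424,-0.143,0.005,0,0.009,-1.621' | python3 inch.py; python3 -c "
from h import *
rel(place('r0',.008),.11)"
```

```text
time_s: 17.35
ee_pos: [0.5039, 0.1823, 0.1203]
tcp_rot: [-0.002, 0.387, 0.922, 0.001]
force: [1.3, 0.7, -0.6]
finger_gap: 0.0297
finger_force: 30.0
rel [0.105  0.0794 0.0109] [ 0.003 -0.005 -0.678] | [0.5039 0.1823 0.1203] 17.35
```

```bash
echo '0.02,0.105,0.079,0.005,0,0,-0.678
0.02,0.105,0.079,0.005,0,0,-0.678
0.02,0.105,0.079,0.005,0,0,-0.678
0.02,0.105,0.079,0.005,0,0,-0.678
0.02,0.105,0.079,0.005,0,0,-0.678' | python3 inch.py; python3 -c "
from h import *
rel(place('r0',.008),.019)"
```

```text
time_s: 17.98
ee_pos: [0.4877, 0.3109, 0.1157]
tcp_rot: [-0.002, 0.061, 0.998, 0.002]
force: [-0.8, 0.0, 0.2]
finger_gap: 0.0292
finger_force: 30.0
rel [0.0007 0.0015 0.0967] [ 0.003 -0.004 -0.007] | [0.4877 0.3109 0.1157] 17.98
```

```bash
echo '0.02,0.0007,0.0015,0.05,0.003,-0.004,-0.007
0.02,0.0007,0.0015,0.09,0.003,-0.004,-0.007
0.02,0.0007,0.0015,0.097,0.003,-0.004,-0.007
0.02,0.0007,0.0015,0.097,0.003,-0.004,-0.007' | python3 inch.py; python3 -c "
from h import *
rel(place('r0',.0),.0145)"
```

```text
time_s: 18.48
ee_pos: [0.4883, 0.3127, 0.0202]
tcp_rot: [0.001, 0.058, 0.998, 0.001]
force: [-0.3, 0.3, 0.4]
finger_gap: 0.0296
finger_force: 30.0
rel [-0.0065 -0.      0.0057] [ 0.001  0.002 -0.001] | [0.4883 0.3127 0.0202] 18.48
```

```bash
echo '0.02,0,0,0.004,0,0.002,0
0.02,-0.002,0,0.0055,0,0.002,0
0.02,-0.004,0,0.0055,0,0.002,0
0.02,-0.006,0,0.0055,0,0.002,0
0.02,-0.008,0,0.0055,0,0.002,0' | python3 inch.py;  echo '0.02,-0.001,0,0,0,0,0
0.02,-0.002,0,0,0,0,0' | python3 inch.py; python3 -c "
from h import *
rel(place('r0',.0),.0145)"
```

```text
time_s: 19.1
ee_pos: [0.496, 0.3121, 0.0147]
tcp_rot: [-0.0, 0.057, 0.998, 0.001]
force: [-4.1, 1.6, -0.8]
finger_gap: 0.0299
finger_force: 30.0
time_s: 19.35
ee_pos: [0.496, 0.312, 0.0144]
tcp_rot: [-0.002, 0.057, 0.998, 0.0]
force: [-7.7, 0.8, 6.1]
finger_gap: 0.0298
finger_force: 30.0
rel [ 0.0012 -0.0002 -0.0001] [ 0.001 -0.004  0.001] | [0.496  0.312  0.0144] 19.35
```

Fence contact. Release, lift, go to r3.

```bash
echo '0.045,0.001,0,0,0,0,0
0.045,0.001,0,0,0,0,0
0.045,0.001,0,-0.06,0,0,0
0.045,0.001,0,-0.09,0,0,0' | python3 inch.py; python3 -c "
from h import *
rel(SRC['r3'],.07)"
```

```text
time_s: 19.85
ee_pos: [0.4987, 0.3122, 0.1072]
tcp_rot: [0.002, 0.057, 0.998, 0.001]
force: [1.5, -0.3, -0.0]
finger_gap: 0.0449
finger_force: 0.0
rel [-0.1422 -0.6681  0.0358] [5.000e-03 1.000e-03 1.328e+00] | [0.4987 0.3122 0.1072] 19.85
```

```bash
echo '0.045,-0.142,-0.668,0.02,0.005,0.001,1.328
0.045,-0.142,-0.668,0.02,0.005,0.001,1.328
0.045,-0.142,-0.668,0.02,0.005,0.001,1.328
0.045,-0.142,-0.668,0.02,0.005,0.001,1.328
0.045,-0.142,-0.668,0.02,0.005,0.001,1.328' | python3 inch.py; python3 -c "
from h import *
rel(SRC['r3'],.07)"
```

```text
time_s: 20.48
ee_pos: [0.527, -0.0014, 0.0953]
tcp_rot: [0.0, 0.505, 0.863, -0.001]
force: [0.1, 0.5, -0.3]
finger_gap: 0.0446
finger_force: 0.0
rel [-0.3371 -0.1478  0.0259] [-0.001  0.001  0.385] | [ 0.527  -0.0014  0.0953] 20.48
```

```bash
echo '0.045,-0.337,-0.148,0.02,0,0,0.385
0.045,-0.337,-0.148,0.02,0,0,0.385
0.045,-0.337,-0.148,0.02,0,0,0.385
0.045,-0.337,-0.148,0.02,0,0,0.385
0.045,-0.337,-0.148,0.02,0,0,0.385' | python3 inch.py; echo '0.045,-0.04,0,0,0,0,0
0.045,-0.04,0,0,0,0,0' | python3 inch.py; python3 -c "
from h import *
rel(SRC['r3'],.0045)
d=cam.get_image('top');cv2.imwrite('pics/f.png',cv2.resize(d['color'][168:283,180:325],None,fx=5,fy=5,interpolation=2)[:,:,::-1])
vs,p=edges(d,'r0',.024)[1]; print(p.mean(1).round().astype(int).tolist(),vs[0])"
```

```text
time_s: 21.1
ee_pos: [0.5592, -0.3121, 0.0784]
tcp_rot: [0.0, 0.659, 0.753, -0.001]
force: [1.1, 0.2, 0.0]
finger_gap: 0.0451
finger_force: 0.0
time_s: 21.35
ee_pos: [0.5642, -0.3531, 0.078]
tcp_rot: [0.0, 0.66, 0.751, -0.002]
force: [-0.4, 0.7, -0.8]
finger_gap: 0.0449
finger_force: 0.0
rel [-0.0142 -0.0026  0.0735] [-0.002  0.003  0.002] | [ 0.5642 -0.3531  0.078 ] 21.35
[88, 88, 87, 87, 87, 89, 91, 95, 99, 105, 113, 121, 129, 136, 142, 147, 150, 151, 152, 152, 152, 152, 152, 152, 152, 152, 153, 152, 151, 151, 150, 150, 149, 148, 148, 147, 146, 144, 143, 141, 137, 132, 126, 118, 111, 104, 97, 93, 91, 90, 89, 89, 88, 88, 88, 88, 88, 89, 90, 92, 96] 0.33699999999999997
```

View pics/f.png

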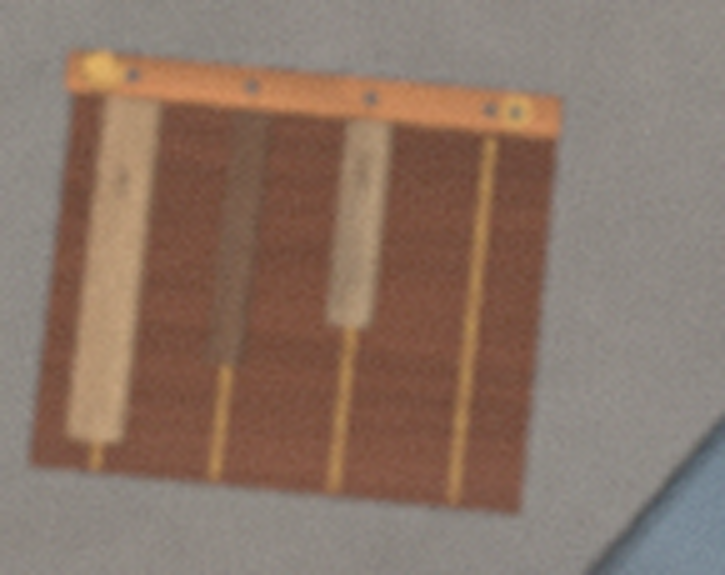

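Three blocks lie on their lines against the fence, with r0 at crop (110,270) about 0.6 mm off its line. Grasp r3.

```bash
echo '0.045,-0.014,-0.0026,0.03,-0.002,0.003,0.002
0.045,-0.014,-0.0026,0.06,-0.002,0.003,0.002
0.045,-0.014,-0.0026,0.073,-0.002,0.003,0.002
0.045,-0.014,-0.0026,0.073,-0.002,0.003,0.002
0.02,-0.014,-0.0026,0.073,-0.002,0.003,0.002' | python3 inch.py; echo '0.02,0,0,0,0,0,0
0.02,0,0,0,0,0,0
0.02,0,0,0,0,0,0
0.02,0,0,-0.06,0,0,0
0.02,0,0,-0.12,0,0,0' | python3 inch.py; python3 -c "
from h import *
rel(place('r3',.008),.11)"
```

```text
time_s: 22.02
ee_pos: [0.5644, -0.3634, 0.0068]
tcp_rot: [0.0, 0.659, 0.752, 0.001]
force: [0.2, -0.4, -0.1]
finger_gap: 0.0394
finger_force: 0.0
time_s: 22.65
ee_pos: [0.5629, -0.3633, 0.1258]
tcp_rot: [-0.002, 0.659, 0.752, 0.0]
force: [0.6, -1.3, -0.1]
finger_gap: 0.0295
finger_force: 30.0
rel [0.4644 0.0103 0.0176] [ 1.000e-03 -5.000e-03 -1.324e+00] | [ 0.5629 -0.3633  0.1258] 22.65
```

```bash
echo '0.02,0.464,0.014,0.01,0,-0.005,-1.324
0.02,0.464,0.014,0.01,0,-0.005,-1.324
0.02,0.464,0.014,0.01,0,-0.005,-1.324
0.02,0.464,0.014,0.01,0,-0.005,-1.324
0.02,0.464,0.014,0.01,0,-0.005,-1.324' | python3 inch.py; python3 -c "
from h import *
rel(place('r3',.013),.11)"
```

```text
time_s: 23.28
ee_pos: [0.5315, -0.0511, 0.1195]
tcp_rot: [0.001, 0.246, 0.969, -0.0]
force: [0.7, 0.6, 0.2]
finger_gap: 0.03
finger_force: 30.0
rel [0.0928 0.1206 0.0093] [-0.     0.002 -0.381] | [ 0.5315 -0.0511  0.1195] 23.27
```

```bash
echo '0.02,0.093,0.1205,0.006,0,0,-0.381
0.02,0.093,0.1205,0.006,0,0,-0.381
0.02,0.093,0.1205,0.006,0,0,-0.381
0.02,0.093,0.1205,0.006,0,0,-0.381
0.02,0.093,0.1205,0.006,0,0,-0.381' | python3 inch.py; python3 -c "
from h import *
rel(place('r3',.013),.02)"
```

```text
time_s: 23.9
ee_pos: [0.5088, 0.0968, 0.1133]
tcp_rot: [0.001, 0.06, 0.998, -0.001]
force: [0.7, 0.6, 0.4]
finger_gap: 0.0295
finger_force: 30.0
rel [0.0019 0.0022 0.0933] [-0.001  0.002 -0.005] | [0.5088 0.0968 0.1133] 23.9
```

```bash
echo '0.02,0.002,0.002,0.05,0,0.002,-0.005
0.02,0.002,0.002,0.085,0,0.002,-0.005
0.02,0.002,0.002,0.093,0,0.002,-0.005
0.02,0.002,0.002,0.093,0,0.002,-0.005' | python3 inch.py; python3 -c "
from h import *
rel(place('r3',.004),.015)"
```

```text
time_s: 24.4
ee_pos: [0.5073, 0.0987, 0.0204]
tcp_rot: [-0.0, 0.059, 0.998, -0.0]
force: [-0.6, 0.0, -0.8]
finger_gap: 0.0299
finger_force: 30.0
rel [-0.009   0.0004  0.0053] [-0.001 -0.001 -0.002] | [0.5073 0.0987 0.0204] 24.4
```

```bash
echo '0.02,0,0,0.004,0,0,-0.002
0.02,-0.002,0.0003,0.0055,0,0,-0.002
0.02,-0.004,0.0003,0.0055,0,0,-0.002
0.02,-0.006,0.0003,0.0055,0,0,-0.002
0.02,-0.008,0.0003,0.0055,0,0,-0.002' | python3 inch.py;  echo '0.02,-0.001,0,0,0,0,0
0.02,-0.002,0,0,0,0,0' | python3 inch.py; python3 -c "
from h import *
rel(place('r3',.004),.015)"
```

```text
time_s: 25.02
ee_pos: [0.515, 0.0991, 0.0149]
tcp_rot: [-0.0, 0.057, 0.998, -0.0]
force: [-1.8, 0.2, 3.5]
finger_gap: 0.0297
finger_force: 30.0
time_s: 25.28
ee_pos: [0.5164, 0.099, 0.0148]
tcp_rot: [-0.001, 0.057, 0.998, -0.0]
force: [-2.9, 0.7, 4.9]
finger_gap: 0.0294
finger_force: 30.0
rel [-0.     -0.0009 -0.0002] [-0.001 -0.002  0.002] | [0.5164 0.099  0.0148] 25.27
```

```bash
echo '0.02,-0.001,-0.0009,0,0,0,0
0.02,-0.002,-0.0009,0,0,0,0' | python3 inch.py;  echo '0.02,-0.001,0,0,0,0,0
0.02,-0.0015,0,0,0,0,0' | python3 inch.py
```

```text
time_s: 25.52
ee_pos: [0.5167, 0.0987, 0.0148]
tcp_rot: [-0.002, 0.057, 0.998, 0.0]
force: [-9.2, 3.3, 11.9]
finger_gap: 0.0299
finger_force: 30.0
time_s: 25.78
ee_pos: [0.5167, 0.0987, 0.0148]
tcp_rot: [-0.004, 0.057, 0.998, 0.0]
force: [-11.0, 4.3, 14.5]
finger_gap: 0.0295
finger_force: 30.0
```

```bash
echo '0.02,0.003,0,0,0,0,0
0.02,0.004,0,0,0,0,0
0.02,0.002,0,0,0,0,0
0.02,0,0,0,0,0,0
0.02,-0.0005,0,0,0,0,0' | python3 inch.py;  echo '0.045,0.0015,0,0,0,0,0
0.045,0.0015,0,0,0,0,0
0.045,0.0015,0,-0.06,0,0,0
0.045,0.0015,0,-0.12,0,0,0' | python3 inch.py; echo '0.045,0,-0.06,0,0,0,0
0.045,0,-0.12,0,0,0,0
0.045,0,-0.18,0,0,0,0
0.045,0,-0.24,0,0,0,0
0.045,0,-0.3,0,0,0,0' | python3 inch.py
python3 - <<'E'
from h import *
t=cam.get_image('top'); s=cam.get_image('scene')
for nm,d in(('top',t),('scene',s)):
  for i,(vs,p) in enumerate(edges(d,'r3',.024)):
    q=p.mean(1); b=(q[20:40].mean()+q[2:8].mean())/2; on=np.where(q>b)[0]; print(nm,'r3',vs[on[0]].round(4),vs[on[-1]].round(4))
a=cv2.resize(t['color'][168:283,180:325],None,fx=3,fy=3,interpolation=2)
b=cv2.resize(s['color'][215:345,215:375],None,fx=3,fy=3,interpolation=2)
c=np.zeros((735,480,3),np.uint8)[:600]; 
big=np.zeros((390,800,3),np.uint8); a=cv2.resize(a,(400,317)); b=cv2.resize(b,(400,325)); big[:317,:400]=a; big[:325,400:]=b
cv2.imwrite('pics/g.png',big[:330,:,::-1])
f=t['color'];cv2.imwrite('pics/h.png',f[:,:,::-1])
E
```

```text
time_s: 26.4
ee_pos: [0.5166, 0.0982, 0.0148]
tcp_rot: [-0.004, 0.057, 0.998, -0.0]
force: [-13.5, 4.3, 18.8]
finger_gap: 0.0296
finger_force: 30.0
time_s: 26.9
ee_pos: [0.5192, 0.0973, 0.1352]
tcp_rot: [-0.001, 0.057, 0.998, -0.0]
force: [0.5, 0.4, -0.4]
finger_gap: 0.0446
finger_force: 0.0
time_s: 27.52
ee_pos: [0.4851, -0.2029, 0.1349]
tcp_rot: [0.0, 0.057, 0.998, -0.001]
force: [1.1, 0.9, -0.5]
finger_gap: 0.0448
finger_force: 0.0
top r3 0.139 0.17
top r3 0.139 0.17
top r3 0.139 0.17
scene r3 0.142 0.171
scene r3 0.142 0.171
scene r3 0.141 0.171
```

View pics/g.png

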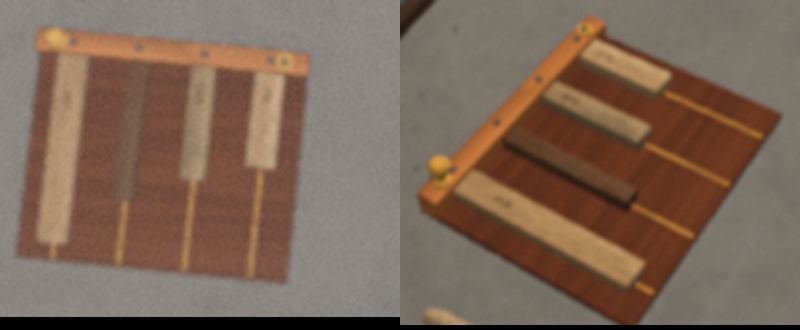

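View pics/h.png

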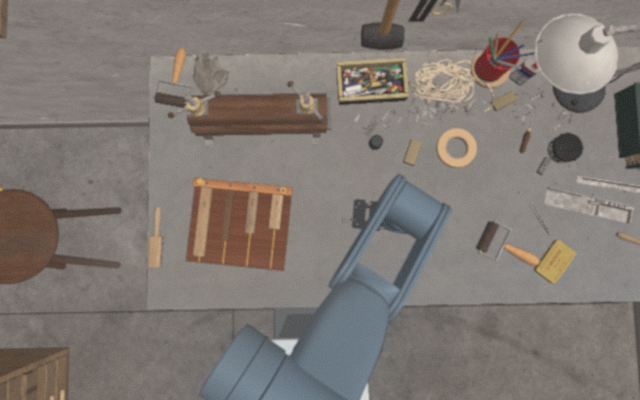

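All four blocks lie on their lines, longest at the knob end and shortest at the washer end. Before handing in I'll check the gaps to the fence from the front ends of the blocks.

Run:
```python
from h import *
for nm in('top','scene'):
  d=cam.get_image(nm)
  for n in('r0','r1','r2','r3'):
    u=np.arange(UF-LEN[n]-.02,UF-LEN[n]+.02,.0005); acc=[]
    for dv in (-.007,-.005,.005,.007):
      P=np.c_[u[:,None]*U+(VV[n]-.002+dv)*V,np.full(len(u),.024)]; px=proj(d,P).astype(np.float32)
      c=cv2.remap(d["color"],px[None,:,0],px[None,:,1],cv2.INTER_LINEAR)[0].astype(float); acc.append(c[:,0]-c[:,2] if n=='r1' else c[:,2])
    q=np.mean(acc,0); b=(q[:12].mean()+q[-12:].mean())/2; k=np.where((q-b)*(q[-5:].mean()-b)>0)[0][0]
    print(nm,n,'end+L',round(u[k]+LEN[n],4))
```

```text
top r0 end+L 0.5355
top r1 end+L 0.555
top r2 end+L 0.5535
top r3 end+L 0.5545
scene r0 end+L 0.5535
scene r1 end+L 0.548
scene r2 end+L 0.5535
scene r3 end+L 0.553
```

```bash
python3 -c "
from bench import robot, cam, status
print(robot.close_job())"
```

```text
the job is handed in; nothing more can be done
None
```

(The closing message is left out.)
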